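# Fetch the sample from behind the bottles

## Task

Clear the bottle, the canister and the upright slide box off the pale blue-grey sample board onto the steel side tray; only when all three stand there, fetch the round resin mount from behind them and stand it in the middle of the rotary stage, wholly on the black disc. Then put the bottle, the canister and the slide box back, each upright on the very spot on the board where it stood at the start. Knock nothing over, and leave the oblong mount, the mouse and the glass dish alone.

Things in the scene. Friction and masses are not known exactly. Their poses are not given: they have to be found in the camera images.
- bottle_mid (a point): Centre (45 mm up) of an upright amber glass bottle, 90 mm tall: round body 40 mm in diameter up to 58 mm, then shoulder, neck and black cap 26 mm in diameter. Starts in the front row of the board. z axis up. About 0.13 kg.
- canister_mid (a point): Centre (42 mm up) of an upright round white canister with a grey screw top (a lens case), 46 mm in diameter, 84 mm tall, straight-sided. Starts in the front row of the board. z axis up. About 0.16 kg.
- slidebox_mid (a point): Centre (43 mm up) of a cream plastic slide box standing on end, with a black seam round it: 36 mm along its x, 46 mm along its y, 86 mm tall. Starts in the front row of the board, its x roughly along the board's x. z axis up. About 0.13 kg.
- roundmount_mid (a point): Centre (13 mm up) of the round resin sample mount to be fetched: pale yellowish disc 36 mm in diameter, 26 mm tall, a dark strip on its top. Starts in the back row of the board. z axis up. About 0.04 kg.
- longmount_mid (a point): Centre (13 mm up) of the oblong resin sample mount, of the same pale resin: 26 mm along its x, 46 mm along its y, 26 mm tall. In the back row of the board; leave it alone.
- rack: The pale blue-grey sample board, fixed, 150 mm along its x, 270 mm along its y, 8 mm thick, no rim; origin at the centre of its underside on the table, x away from the robot when not turned. Flush dark grey discs, 60 mm wide in front and 52 mm behind, mark its places: the front row of three at x = -30 mm, y = -75, 0, 75 mm; the back row of two at x = 30 mm, y = -37.5, 37.5 mm. Which thing stands on which place of its row differs from start to start.
- tray: The steel side tray, fixed, empty at the start, left or right of the board: 230 mm along its x, 140 mm along its y; floor 6 mm above the table, rim 4 mm wide and 12 mm above the table. Origin at the centre of its underside.
- stage: The rotary stage, fixed, on the other side of the board from the tray: aluminium disc 120 mm in diameter, 22 mm high, with a black disc 60 mm in diameter and 4 mm thick in the middle (its top is 26 mm above the table; it does not turn here). A small grey screw sticks out at its +y edge, up to 78 mm from the middle. Origin at the centre of its underside, z up.
- mouse_mid (a point): Centre (15 mm up) of a black computer mouse on the table near the robot, 58 mm along its x, 100 mm along its y, 31 mm tall; leave it alone.
- dish_mid (a point): Centre (7 mm up) of a round lidded glass dish on the table beyond the board, 63 mm in diameter, 18 mm tall; leave it alone.

How it is judged:
By the outcome, as a careful person would: the job done as asked, in the order asked, and still so for the second after the job is handed in, with the robot touching nothing.
It also fails if it takes over 141 s, if anything falls off the work surface, if the arm or the gripper's body presses on something with over 40 N, if the wrist force passes 120 N, or if a joint passes its speed limit or range.

## Robot

A 6-joint arm with a two-finger parallel gripper is mounted at the origin on the work surface. World frame = base frame: x ahead of the robot, y to its left, z up, the work surface at z = 0. Lengths are in m, angles in rad, forces in N, time in s.
With the tool pointing down it reaches from about 0.425 to 1.125 m from the base axis. Payload 14.9 kg.
Tool frame: the origin (TCP) lies midway between the tips of the shut fingers; the grasp point (between the pads) lies 19 mm behind it; z points along the fingers, y is the line along which they close (so a half turn about z gives the same grasp; the last joint's range is limited). The gripper opens to 91 mm and grips with 3 to 60 N. Pads are 32 mm wide; open, the fingers measure 118 mm over their backs; the gripper's body (76 mm by 178 mm) begins 60 mm behind the grasp point.
Start: joints at [-1.23, 0.379, 1.734, -0, 1.028, -0.033], TCP at [0.256, -0.652, 0.214] pointing down, gripper open.
Joint ranges: [-2.77, 2.77], [-0.74, 2.19], [0, 2.66], [-1.06, 4.2], [0.31, 2.87], [-3.08, 3.08]. Speed limits (rad/s): [1.89, 1.89, 2.39, 3.14, 3.14, 3.14].

## Interface

Orientations are given as a unit quaternion [w, x, y, z].
In Python, from plant import bot gives the robot as it stands. The module is installed in compiled form; this text tells all that it offers.
- The arm moves only by the tool apply_moves, never from a script. Its arguments are lists of equal length, an entry for each row: "translation": the shift along the tool's x, y, z in cm, a list of three; "turn": the turn about the tool's z in degrees. In form: {"translation": [[tx, ty, tz], ...], "turn": [turn, ...]}. A call has 1 to 8 rows; each row shifts and turns the commanded pose from where the row before left it, along the tool's axes as they then stand; what a row does not reach is not made up. A row lasts 1/12 s, in which the tool goes at most 41.7 mm and 7.16 degrees, less where a joint would pass 70% of its speed; a pose out of reach is approached as far as the arm can. A call is refused whole if a number of a shift passes 4.17 or a number of a turn 7.16, either way. A call with a gripper value outside its range is refused whole. "gripper" is the gripper's target within -1 to 1 (fully open at 1, half-way at 0, shut at -1), set as the call begins (left out, the last holds). The fingers move at their own pace and stop on an object; the grip force is fixed at half the most. Time passes only in rows, so rows that do not move let the fingers close. It gives the time, the measured TCP pose, the force, the opening and the grip force at its end, in the units of the state.
- bot.observe(): the state, without advancing time (a new reading comes with each control period).
- bot.grab_frame(name): name is "side" or "top" or "wrist"; returns the picture (420x560x3 uint8, red, green, blue); there is no depth.
- bot.calibration(name): a dict with "fovy" (degrees; the focal length in pixels is half the picture's height over the tangent of half this angle, whatever the lens; pixels are square), "cx", "cy" (the principal point, pixels), "k1" (the pictures are not rectified: a ray, as slopes to the right and down, at radius r is drawn at 1 + k1 r^2 times it, then the intrinsics apply), "extrinsics" (4x4, takes a point from world to camera coordinates). Camera axes: x right, y up, looking along -z (the intrinsics and any distortion apply to the point x, -y, -z); pixel columns grow to the right and rows downward; lengths in m; the calibration is good to about 2 mm. A picture is of the moment at which its call begins: read the wrist's pose just before it. calibration takes no time and is no camera call; for the wrist camera it gives the pose at the moment of the call.
- bot.job_done(): hands the job in; it is judged then, once.
The state is a dict: "time": time; "q": joint angles; "dq": joint speeds; "tau": joint torques, N m; "tool_pos": TCP position; "tool_rot": TCP orientation; "contact_force": force on the tool from outside, world axes, zero at the start; "moment": the same for the moment, N m; "finger_gap": opening from 0.0 (shut) to 1.0 (fully open); "grasp_force": force on a finger pad.
Only numpy, scipy, OpenCV 4.12 (cv2) and the standard library are available. Lean on these libraries where they do the work, as an engineer would, in place of code of your own. Each camera call takes 0.05 s, during which the arm holds its last target. There are 200 camera calls.

## Working session

There is one attempt and no reset: what is moved stays moved. The work goes in short steps, Python scripts to look and compute and a tool call to move; the robot and the scene stay as the last step left them, time stands still between calls to the robot, and variables do not carry over. Pictures are saved under pics/ and viewed, at most 14 in all, crops included, and the job is handed in when it is done.

Besides the shell and the picture viewer there is one more tool, called as name(argument=value, ...), one argument or row to a line, values as JSON. apply_moves: Moves the arm, as the interface text tells. Its arguments: {"type":"object","properties":{"translation":{"type":"array","items":{"type":"array","items":{"type":"number"}}},"turn":{"type":"array","items":{"type":"number"}},"gripper":{"type":"number"}},"required":["translation","turn"]}

```bash
mkdir -p pics; cat > h.py <<'E'
import numpy as np, cv2
from plant import bot
from scipy.spatial.transform import Rotation as R
def snap(n,f):
    c=bot.calibration(n); im=bot.grab_frame(n); cv2.imwrite('pics/'+f,im[:,:,::-1]); return im,c
def K(c):
    f=210/np.tan(np.radians(c['fovy'])/2); return np.array([[f,0,c['cx']],[0,f,c['cy']],[0,0,1]])
def ray(c,uv):
    p=cv2.undistortPoints(np.array(uv,float).reshape(-1,1,2),K(c),np.array([c['k1'],0,0,0,0.])).reshape(-1,2)
    E=np.array(c['extrinsics']); d=np.c_[p[:,0],-p[:,1],-np.ones(len(p))]@E[:3,:3]
    return -E[:3,:3].T@E[:3,3], d
def onz(c,uv,z):
    o,d=ray(c,uv); return o+d*((z-o[2])/d[:,2])[:,None]
def proj(c,P):
    E=np.array(c['extrinsics']); q=np.atleast_2d(P)@E[:3,:3].T+E[:3,3]; q=q*[1,-1,-1]
    return cv2.projectPoints(q.reshape(-1,1,3),np.zeros(3),np.zeros(3),K(c),np.array([c['k1'],0,0,0,0.]))[0].reshape(-1,2)
E
python3 - <<'E'
from h import *
for n in ['top','side','wrist']:
    im,c=snap(n,n+'0.png'); print(n,c)
s=bot.observe(); print(s)
E
```

```text
top {'fovy': 48.30490397262198, 'cx': 279.2925720927921, 'cy': 215.27559233671687, 'k1': 0.011558078070473233, 'extrinsics': array([[ 0.01511518, -0.99919489, -0.03716313,  0.01596172],
       [ 0.98079866,  0.00758888,  0.19487534, -0.56458916],
       [-0.19443642, -0.03939513,  0.98012372, -0.93149969],
       [ 0.        ,  0.        ,  0.        ,  1.        ]])}
side {'fovy': 51.56529854354515, 'cx': 279.1468547085061, 'cy': 206.466569206811, 'k1': 0.04790336670276395, 'extrinsics': array([[-0.83830693, -0.54505097,  0.01268567,  0.47680992],
       [ 0.41467459, -0.62233211,  0.66388834, -0.2844886 ],
       [-0.35395829,  0.56180262,  0.74772411, -0.82046376],
       [ 0.        ,  0.        ,  0.        ,  1.        ]])}
wrist {'fovy': 71.04652642820676, 'cx': 275.7410405438618, 'cy': 207.32354368909623, 'k1': -0.006759546336480468, 'extrinsics': array([[ 0.36460342, -0.93116207, -0.00124256, -0.69966598],
       [ 0.90066454,  0.35299999, -0.25336614,  0.02724768],
       [ 0.23636356,  0.09125903,  0.96736966, -0.39081165],
       [ 0.        ,  0.        ,  0.        ,  1.        ]])}
{'time': 0.15, 'q': array([-1.23028035e+00,  3.79320909e-01,  1.73465719e+00, -3.80167445e-05,
        1.02851550e+00, -3.33124315e-02]), 'dq': array([-0.00165202,  0.00032432, -0.00154633,  0.00042475,  0.0008884 ,
       -0.0010209 ]), 'tau': array([-4.58562899e-04, -7.64112854e+01, -4.34658051e+01,  6.50693988e-02,
        4.10504546e-02, -6.55921167e-05]), 'tool_pos': array([ 0.25549994, -0.65136464,  0.21341076]), 'tool_rot': array([-4.42681648e-04,  9.82580415e-01,  1.85837361e-01, -8.50073532e-05]), 'contact_force': array([-0.60362078, -0.11808962, -0.18310025]), 'moment': array([-0.00874163, -0.00038173,  0.00900141]), 'grasp_force': 0.0, 'finger_gap': 1.001954148003477}
```

View pics/top0.png

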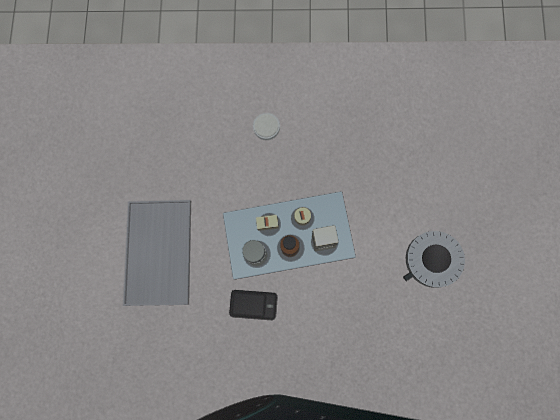

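View pics/side0.png

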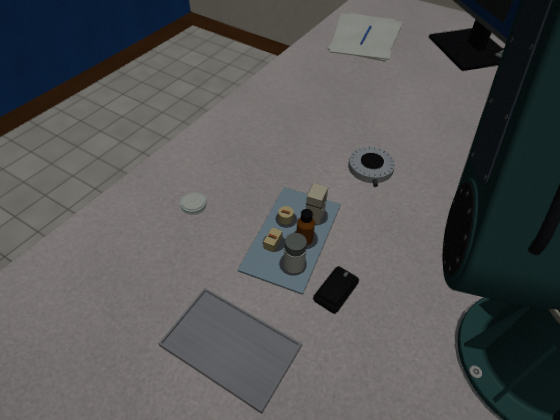

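The top view shows the tray on the left (125–191, 201–305) and the board (223–355, 192–279). On the board are the canister (255,252), bottle (290,246), slide box (325,237), round mount (303,216) and oblong mount (267,223). The stage is at (436,260) with its screw at (408,277). The side view agrees: everything is upright, and the mouse is in front at (336,289).

```bash
cat >> h.py <<'E'
def biggest(m):
    cs,_=cv2.findContours(m.astype(np.uint8),cv2.RETR_EXTERNAL,cv2.CHAIN_APPROX_NONE); return max(cs,key=cv2.contourArea)[:,0].astype(float)
def bluemask(im):
    i=im.astype(int); return ((i[:,:,2]-i[:,:,0])>18)&(i[:,:,2]>80)
def rect(P):
    r=cv2.minAreaRect((P[:,:2]*1000).astype(np.float32)); return np.round(r[0],1),np.round(r[1],1),round(r[2],2),np.round(cv2.boxPoints(r),1)
E
python3 - <<'E'
from h import *
im=cv2.imread('pics/top0.png')[:,:,::-1]; c=bot.calibration('top')
for p in [(230,230),(160,250),(40,300),(345,240),(436,235),(255,252),(303,210)]: print(p,im[p[1],p[0]])
P=onz(c,biggest(bluemask(im)),.008); print('board',rect(P))
# tray corners
i=im.astype(int); 
print('tray',onz(c,[(129,202),(190,201),(189,305),(125,304)],.012)[:,:2])
# stage
g=im.astype(int).sum(2)
m=np.zeros(g.shape,bool); m[235:290,405:468]=1
dk=(g<150)&m; q=biggest(dk); e=cv2.fitEllipse(q.astype(np.float32)); print(e, onz(c,[e[0]],.026))
for n,uv,z in [('can',(254,251),.092),('bot',(290,241),.098),('box',(325,236),.094),('rm',(303,215),.034),('lm',(267,222),.034)]:
    print(n,onz(c,[uv],z)[0,:2])
w=im[185:285,215:365]; cv2.imwrite('pics/c1.png',cv2.resize(w,None,fx=5,fy=5,interpolation=cv2.INTER_CUBIC)[:,:,::-1])
E
```

```text
(230, 230) [134 147 156]
(160, 250) [120 124 127]
(40, 300) [138 135 136]
(345, 240) [137 151 160]
(436, 235) [133 136 140]
(255, 252) [112 116 114]
(303, 210) [157 160 134]
board (array([531.2,   4.7]), array([148.4, 268.1]), 10.95, array([[ 432.9,  122.2],
       [ 483.8, -141. ],
       [ 629.5, -112.8],
       [ 578.6,  150.4]], dtype=float32))
tray [[0.60079415 0.36171459]
 [0.60401945 0.22418333]
 [0.37616622 0.21426916]
 [0.37637126 0.3526482 ]]
((443.3188171386719, 256.8060607910156), (31.086061477661133, 38.584930419921875), 84.91280364990234) [[ 0.48383702 -0.32325522  0.026     ]]
can [0.48385454 0.07057776]
bot [ 0.50390957 -0.00140439]
box [ 0.51525602 -0.07121584]
rm [ 0.56970607 -0.0277324 ]
lm [0.55374934 0.04956127]
```

View pics/c1.png

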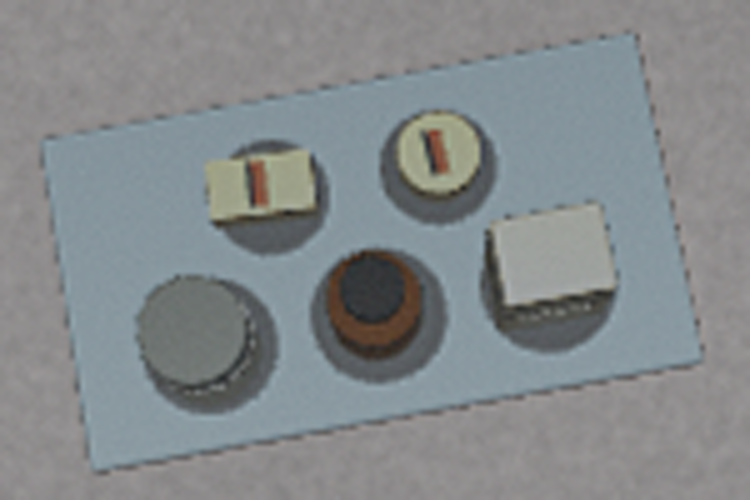

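The crop shows the canister top centred at (193,331), the bottle cap at (373,287), the slide-box top at (554,255), and the round mount at (439,153). All three front items stand upright on their discs.

```bash
cat >> h.py <<'E'
def state():
    s=bot.observe(); q=s['tool_rot']; r=R.from_quat([q[1],q[2],q[3],q[0]]).as_matrix()
    return s,np.array(s['tool_pos']),r,np.degrees(np.arctan2(r[1,0],r[0,0]))
def to(p,yaw=None):
    s,t,r,y=state(); print('t %.2f'%s['time'],'pos',np.round(t*1000,1),'yaw %.2f'%y,'shift cm',np.round((np.array(p)-t)@r*100,2), '' if yaw is None else 'turn %.2f'%(y-yaw))
E
python3 - <<'E'
from h import *
c=bot.calibration('wrist'); E=np.array(c['extrinsics']); o=-E[:3,:3].T@E[:3,3]
s,t,r,y=state(); print('cam in tool (mm)',(o-t)@r*1000,'look',-E[2,:3]@r, 'right',E[0,:3]@r)
to([.5,0,.30],100.95)
c=bot.calibration('top')
for n,uv,z in [('can',(193,331),.092),('bot',(373,287),.098),('box',(554,255),.094),('rm',(439,153),.034)]:
    uv=(np.array(uv)+.5)/5-.5+[215,185]; print(n,onz(c,[uv],z)[0,:2])
print(onz(c,[(436,259)],.026))
E
```

```text
cam in tool (mm) [  72.23605401    0.38659934 -170.76991929] look [-2.53367349e-01 -3.48607660e-04  9.67370076e-01] right [-6.41014152e-04  9.99999776e-01  1.92476002e-04]
t 0.15 pos [ 255.5 -651.4  213.4] yaw 21.42 shift cm [ 46.55 -51.72  -8.61] turn -79.53
can [0.48423988 0.07219505]
bot [5.01884818e-01 1.67708344e-04]
box [ 0.5160723  -0.07201657]
rm [ 0.56925727 -0.02644519]
[[ 0.47902919 -0.30783599  0.026     ]]
```

apply_moves(
  translation=[
    [2.6, -2.9, -0.5],
    [2.6, -2.9, -0.5],
    [2.6, -2.9, -0.5],
    [2.6, -2.9, -0.5],
    [2.6, -2.9, -0.5],
    [2.6, -2.9, -0.5],
    [2.6, -2.9, -0.5],
    [2.6, -2.9, -0.5],
  ],
  turn=[0, 0, 0, 0, 0, 0, 0, 0],
  gripper=1,
)

```text
time: 0.82
tool_pos: [0.3646, -0.3579, 0.254]
tool_rot: [-0.0, 0.983, 0.186, -0.0]
contact_force: [0.3, 0.2, 0.4]
finger_gap: 0.997
grasp_force: 0.0
```

apply_moves(
  translation=[
    [2.6, -2.9, -0.5],
    [2.6, -2.9, -0.5],
    [2.6, -2.9, -0.5],
    [2.6, -2.9, -0.5],
    [2.6, -2.9, -0.5],
    [2.6, -2.9, -0.5],
    [2.6, -2.9, -0.5],
    [2.6, -2.9, -0.5],
  ],
  turn=[0, 0, 0, 0, 0, 0, 0, 0],
)

```text
time: 1.48
tool_pos: [0.4736, -0.0658, 0.2943]
tool_rot: [0.0, 0.983, 0.186, 0.0]
contact_force: [1.1, -1.0, -0.2]
finger_gap: 1.002
grasp_force: 0.0
```

apply_moves(
  translation=[
    [0, 0, 0],
    [0, 0, 0],
    [0, 0, 0],
    [0, 0, 0],
    [0, 0, 0],
    [0, 0, 0],
    [0, 0, 0],
    [0, 0, 0],
  ],
  turn=[-7, -7, -7, -7, -7, -7, -7, -7],
)

```text
time: 2.15
tool_pos: [0.4733, -0.0678, 0.2938]
tool_rot: [-0.0, 0.778, 0.628, -0.0]
contact_force: [0.3, -0.0, 0.5]
finger_gap: 1.002
grasp_force: 0.0
```

apply_moves(
  translation=[
    [0, 0, 0],
    [0, 0, 0],
    [0, 0, 0],
    [0, 0, 0],
    [0, 0, 0],
    [0, 0, 0],
  ],
  turn=[-7, -7, -7, -2.5, 0, 0],
)

```text
time: 2.65
tool_pos: [0.4733, -0.0678, 0.2939]
tool_rot: [-0.0, 0.637, 0.771, -0.0]
contact_force: [0.1, 0.7, 0.7]
finger_gap: 1.002
grasp_force: 0.0
```

```bash
python3 - <<'E'
from h import *
im,c=snap('wrist','w1.png'); to([.5,0,.30],100.95)
g=im.astype(int); print(im[200,250])
P=onz(c,biggest(bluemask(im)),.008); print('board',rect(P))
E
```

```text
t 2.70 pos [473.4 -67.8 293.9] yaw 100.79 shift cm [ 6.16  3.89 -0.61] turn -0.16
[211 199 196]
board (array([530.9,   5.1]), array([148.9, 268.1]), 10.84, array([[ 432.5,  122.8],
       [ 482.9, -140.5],
       [ 629.2, -112.5],
       [ 578.8,  150.8]], dtype=float32))
```

View pics/w1.png

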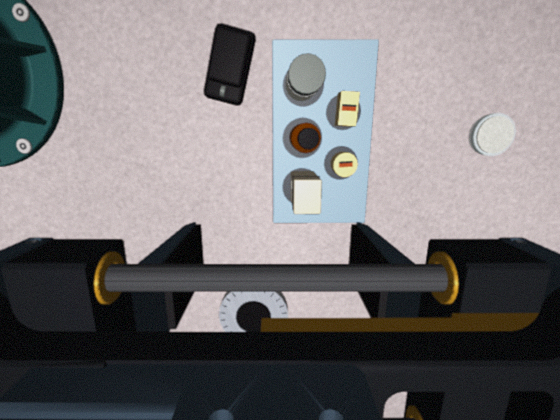

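The wrist view shows the canister top near (307,74), the bottle cap at (308,138), the slide-box top at (308,196), the round mount at (345,164), and part of the stage at (253,315). The board pose agrees with the top view to within 0.5 mm.

```bash
python3 - <<'E'
from h import *
def meas(im,c,name,uv,z,fn,rad):
    m=np.zeros(im.shape[:2],bool); cv2_m=m.astype(np.uint8); cv2.circle(cv2_m,uv,rad,1,-1)
    q=biggest(fn(im.astype(int))&(cv2_m>0)); P=onz(c,q,z)*1000
    (x,y),r=cv2.minEnclosingCircle(P[:,:2].astype(np.float32)); mm=cv2.moments(P[:,:2].astype(np.float32).reshape(-1,1,2))
    print(name,'circ %.1f %.1f r %.1f'%(x,y,r),'centroid %.1f %.1f'%(mm['m10']/mm['m00'],mm['m01']/mm['m00']),rect(P/1000)[:3])
for n,f in [('top','top0.png'),('wrist','w1.png')]:
    im=cv2.imread('pics/'+f)[:,:,::-1]; c=bot.calibration(n); i=im.astype(int); print(n)
    L=dict(top=[(254,251),(290,242),(326,236),(303,215),(436,260)],wrist=[(307,72),(308,138),(307,196),(345,163),(253,310)])[n]
    for u in L: print(im[u[1],u[0]],end=' ')
    print()
    meas(im,c,'cap',L[1],.098,lambda a:(a.max(2)<75)&(a[:,:,0]-a[:,:,2]<15),13)
    meas(im,c,'box',L[2],.094,lambda a:(a.min(2)>(165 if n=='wrist' else 135)) & (a[:,:,2]-a[:,:,0]<5),24)
    meas(im,c,'rm',L[3],.034,lambda a:(a[:,:,0]-a[:,:,2]>12),18)
    t=np.array(im[L[0][1],L[0][0]],int)
    meas(im,c,'can',L[0],.092,lambda a:(abs(a-t).max(2)<22),22)
    if n=='top': meas(im,c,'stage',L[4],.026,lambda a:a.max(2)<75,19)
E
```

```text
top
[111 117 114] [56 57 61] [155 159 156] [129  86  66] [56 55 55] 
cap circ 501.9 1.6 r 14.4 centroid 501.1 0.5 (array([5.007e+02, 2.000e-01]), array([25. , 25.1]), 63.93)
box circ 516.3 -71.3 r 26.5 centroid 516.7 -71.9 (array([516.7, -71.9]), array([34.3, 44.4]), 10.97)
rm circ 568.5 -26.7 r 19.2 centroid 569.1 -25.8 (array([568.7, -25.6]), array([37.3, 34.4]), 0.4)
can circ 482.7 72.5 r 24.6 centroid 485.2 73.1 (array([484.9,  72.7]), array([42.3, 44.2]), 0.65)
stage circ 480.5 -308.2 r 29.9 centroid 480.7 -308.1 (array([ 481.3, -307.9]), array([57.4, 58. ]), 43.68)
wrist
[147 152 150] [46 48 48] [232 231 222] [152  71  51] [25 20 30] 
cap circ 501.1 0.7 r 12.3 centroid 501.1 0.4 (array([5.013e+02, 1.000e-01]), array([24.3, 22.5]), 10.78)
box circ 516.6 -71.6 r 27.5 centroid 516.3 -71.6 (array([516.2, -71.7]), array([35.3, 43.8]), 10.43)
rm circ 567.1 -25.5 r 20.0 centroid 567.5 -25.8 (array([567.7, -26.7]), array([38.4, 36.3]), 10.79)
can circ 484.4 72.9 r 22.2 centroid 484.4 73.2 (array([484.4,  73.3]), array([41.8, 42.1]), 41.04)
```

apply_moves(
  translation=[
    [2.27, 0.62, 2.5],
    [2.27, 0.62, 2.5],
    [2.27, 0.62, 2.5],
    [2.27, 0.62, 2.5],
    [2.27, 0.62, 2.5],
    [2.27, 0.62, 2.5],
    [0, 0, 0],
    [0, 0, 0],
  ],
  turn=[0, 0, 0, 0, 0, 0, 0, 0],
  gripper=0.3,
)

```text
time: 3.37
tool_pos: [0.4834, 0.0736, 0.1429]
tool_rot: [-0.001, 0.636, 0.771, -0.001]
contact_force: [-0.1, -1.1, 0.9]
finger_gap: 0.651
grasp_force: 0.0
```

```bash
python3 - <<'E'
from h import *
to([.4844,.0730,.036],100.9)
E
```

```text
t 3.37 pos [483.4  73.6 142.9] yaw 100.96 shift cm [-0.08  0.12 10.69] turn 0.06
```

apply_moves(
  translation=[
    [0, 0.05, 2.2],
    [0, 0, 2.2],
    [0, 0, 2.2],
    [0, 0, 2.2],
    [0, 0, 1.3],
    [0, 0, 0.6],
    [0, 0, 0],
  ],
  turn=[0, 0, 0, 0, 0, 0, 0],
)

```text
time: 3.95
tool_pos: [0.4848, 0.0724, 0.0369]
tool_rot: [-0.0, 0.637, 0.771, -0.0]
contact_force: [-0.8, 0.0, -0.3]
finger_gap: 0.648
grasp_force: 0.0
```

```bash
python3 - <<'E'
from h import *
to([.4844,.0730,.036],100.9); snap('wrist','w2.png');to([.4844,.0730,.036],100.9)
E
```

```text
t 3.95 pos [484.8  72.4  36.9] yaw 100.84 shift cm [ 0.07 -0.03  0.09] turn -0.06
t 4.00 pos [485.3  72.5  37.7] yaw 100.86 shift cm [ 0.06 -0.08  0.17] turn -0.04
```

View pics/w2.png

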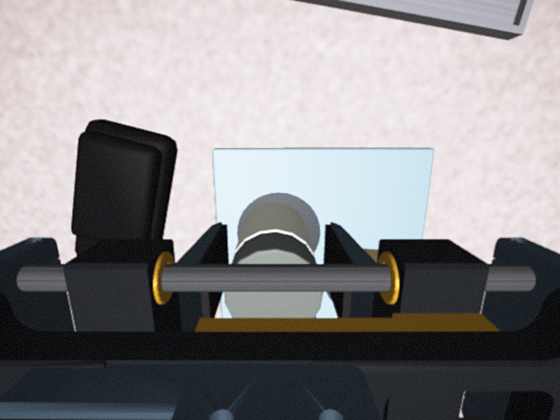

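The canister (229–322) sits between the two fingers (about 227 and 328) and is roughly centred. I'll close on it.

apply_moves(
  translation=[
    [0, 0, 0],
    [0, 0, 0],
    [0, 0, 0],
    [0, 0, 0],
    [0, 0, 0],
    [0, 0, 0],
  ],
  turn=[0, 0, 0, 0, 0, 0],
  gripper=-1,
)

```text
time: 4.5
tool_pos: [0.4854, 0.073, 0.038]
tool_rot: [0.001, 0.637, 0.771, 0.0]
contact_force: [-1.6, -3.4, 10.5]
finger_gap: 0.501
grasp_force: 30.0
```

```bash
python3 - <<'E'
from h import *
s=bot.observe(); print(s['grasp_force'],s['finger_gap']*91,s['contact_force'])
to([.4844,.0730,.060],100.9)
to([.560,.290,.060],100.9)
E
```

```text
30.005146265029907 45.61718381874198 [-1.62599723 -3.35987695 10.48174512]
t 4.50 pos [485.4  73.   38. ] yaw 100.92 shift cm [ 0.02 -0.09 -2.2 ] turn 0.02
t 4.50 pos [485.4  73.   38. ] yaw 100.92 shift cm [19.89 11.44 -2.19] turn 0.02
```

apply_moves(
  translation=[
    [0, 0, -1.0],
    [0, 0, -2.0],
    [1.0, 0.6, -1.0],
    [2.9, 1.7, 0],
    [3.2, 1.8, 0],
    [3.2, 1.8, 0],
    [3.2, 1.8, 0],
    [3.2, 1.8, 0],
  ],
  turn=[0, 0, 0, 0, 0, 0, 0, 0],
)

```text
time: 5.17
tool_pos: [0.5468, 0.2578, 0.0779]
tool_rot: [0.0, 0.637, 0.771, 0.001]
contact_force: [0.3, -0.7, -1.1]
finger_gap: 0.502
grasp_force: 30.0
```

apply_moves(
  translation=[
    [2.2, 1.3, 0],
    [1.0, 0.6, 1.0],
    [0, 0, 1.5],
    [0, 0, 1.0],
    [0, 0, 0],
    [0, 0, 0],
  ],
  turn=[0, 0, 0, 0, 0, 0],
)

```text
time: 5.67
tool_pos: [0.558, 0.2891, 0.0412]
tool_rot: [-0.0, 0.637, 0.771, -0.001]
contact_force: [0.1, -0.0, -2.2]
finger_gap: 0.5
grasp_force: 30.0
```

```bash
python3 - <<'E'
from h import *
to([.560,.290,.035],100.9); print(bot.observe()['contact_force'])
E
```

```text
t 5.67 pos [558.  289.1  41.2] yaw 100.88 shift cm [0.05 0.22 0.62] turn -0.02
[ 0.13287444 -0.01259946 -2.18377182]
```

apply_moves(
  translation=[
    [0, 0, 0.4],
    [0, 0, 0.1],
    [0, 0, 0],
  ],
  turn=[0, 0, 0],
)

```text
time: 5.92
tool_pos: [0.559, 0.2896, 0.0371]
tool_rot: [0.0, 0.637, 0.771, 0.0]
contact_force: [-1.1, -0.7, -1.6]
finger_gap: 0.5
grasp_force: 30.0
```

apply_moves(
  translation=[
    [0, 0, 0.05],
    [0, 0, 0],
  ],
  turn=[0, 0],
)

```text
time: 6.08
tool_pos: [0.5591, 0.29, 0.0367]
tool_rot: [0.0, 0.637, 0.771, 0.0]
contact_force: [0.2, 0.2, -2.7]
finger_gap: 0.5
grasp_force: 30.0
```

apply_moves(
  translation=[
    [0, 0, 0.05],
    [0, 0, 0],
  ],
  turn=[0, 0],
)

```text
time: 6.25
tool_pos: [0.5591, 0.2901, 0.0361]
tool_rot: [0.0, 0.637, 0.771, 0.0]
contact_force: [0.1, -0.3, -0.7]
finger_gap: 0.502
grasp_force: 30.0
```

apply_moves(
  translation=[
    [0, 0, 0.05],
    [0, 0, 0],
  ],
  turn=[0, 0],
)

```text
time: 6.42
tool_pos: [0.5591, 0.2901, 0.036]
tool_rot: [0.0, 0.637, 0.771, -0.0]
contact_force: [-2.8, -2.3, 8.2]
finger_gap: 0.501
grasp_force: 30.0
```

apply_moves(
  translation=[
    [0, 0, 0],
    [0, 0, 0],
    [0, 0, 0],
    [0, 0, 0],
    [0, 0, -2.6],
    [0, 0, -2.6],
    [0, 0, -2.6],
    [0, 0, -2.6],
  ],
  turn=[0, 0, 0, 0, 0, 0, 0, 0],
  gripper=0.3,
)

```text
time: 7.08
tool_pos: [0.5587, 0.29, 0.1405]
tool_rot: [-0.0, 0.637, 0.771, -0.0]
contact_force: [0.6, -0.2, 0.3]
finger_gap: 0.647
grasp_force: 0.0
```

apply_moves(
  translation=[
    [-3.42, -1.39, 0],
    [-3.42, -1.39, 0],
    [-3.42, -1.39, 0],
    [-3.42, -1.39, 0],
    [-3.42, -1.39, 0],
    [-3.42, -1.39, 0],
    [-3.42, -1.39, 0],
    [-3.42, -1.39, 0],
  ],
  turn=[0, 0, 0, 0, 0, 0, 0, 0],
)

```text
time: 7.75
tool_pos: [0.5009, -0.0012, 0.1395]
tool_rot: [0.0, 0.637, 0.771, 0.0]
contact_force: [1.2, 0.2, 0.1]
finger_gap: 0.651
grasp_force: 0.0
```

apply_moves(
  translation=[
    [0, 0, 0],
    [0, 0, 0],
    [0, 0, 0],
  ],
  turn=[0, 0, 0],
)

```text
time: 8.0
tool_pos: [0.5018, 0.0004, 0.1396]
tool_rot: [0.0, 0.637, 0.771, 0.0]
contact_force: [-0.7, 0.6, -0.9]
finger_gap: 0.649
grasp_force: 0.0
```

```bash
python3 - <<'E'
from h import *
snap('top','t2.png'); to([.5011,.0005,.031],100.9); to([.5011,.0005,.031],100.9)
im=cv2.imread('pics/t2.png')[150:350,100:400]; cv2.imwrite('pics/t2c.png',cv2.resize(im,None,fx=2.5,fy=2.5))
E
```

```text
t 8.05 pos [501.8   0.9 139.5] yaw 100.94 shift cm [-0.03 -0.08 10.85] turn 0.04
t 8.05 pos [501.8   0.9 139.5] yaw 100.94 shift cm [-0.03 -0.08 10.85] turn 0.04
```

View pics/t2c.png

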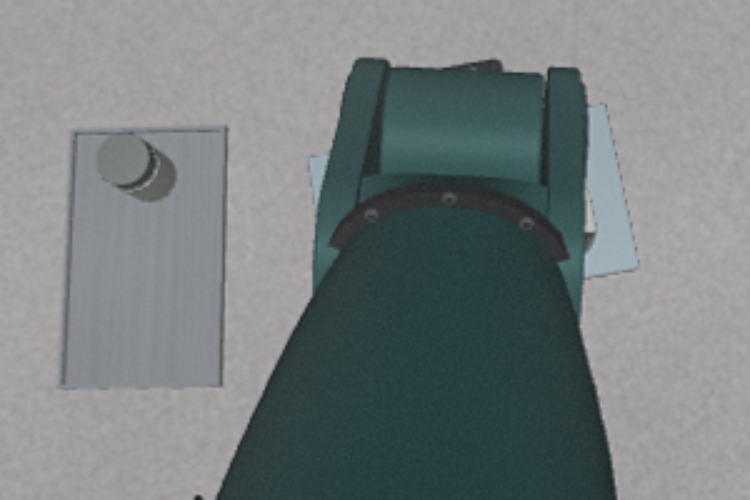

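The canister stands upright on the tray at about (125,160) in the crop, and the arm is over the bottle.

apply_moves(
  translation=[
    [0, -0.05, 2.2],
    [0, 0, 2.2],
    [0, 0, 2.2],
    [0, 0, 2.2],
    [0, 0, 1.3],
    [0, 0, 0.7],
    [0, 0, 0],
  ],
  turn=[0, 0, 0, 0, 0, 0, 0],
)

```text
time: 8.63
tool_pos: [0.5004, 0.0012, 0.0302]
tool_rot: [-0.001, 0.636, 0.772, -0.001]
contact_force: [0.1, -0.0, 0.1]
finger_gap: 0.655
grasp_force: 0.0
```

apply_moves(
  translation=[
    [0, 0, 0],
    [0, 0, 0],
    [0, 0, 0],
    [0, 0, 0],
    [0, 0, 0],
    [0, 0, 0],
  ],
  turn=[0, 0, 0, 0, 0, 0],
  gripper=-1,
)

```text
time: 9.13
tool_pos: [0.5017, 0.0003, 0.0323]
tool_rot: [0.001, 0.637, 0.771, 0.001]
contact_force: [-1.3, 2.0, 8.2]
finger_gap: 0.433
grasp_force: 30.0
```

```bash
python3 - <<'E'
from h import *
to([.5011,.0005,.031],100.9); to([.482,.288,.031],100.9)
E
```

```text
t 9.13 pos [5.017e+02 3.000e-01 3.230e+01] yaw 100.90 shift cm [ 0.03 -0.06  0.13] turn 0.00
t 9.13 pos [5.017e+02 3.000e-01 3.230e+01] yaw 100.90 shift cm [28.62  3.5   0.13] turn 0.00
```

apply_moves(
  translation=[
    [0, 0, -1.0],
    [0, 0, -2.0],
    [1.2, 0.1, -1.0],
    [2.8, 0.3, 0],
    [3.4, 0.4, 0],
    [3.4, 0.4, 0],
    [3.4, 0.5, 0],
    [3.4, 0.5, 0],
  ],
  turn=[0, 0, 0, 0, 0, 0, 0, 0],
)

```text
time: 9.8
tool_pos: [0.4888, 0.1794, 0.0723]
tool_rot: [0.0, 0.637, 0.771, 0.0]
contact_force: [1.3, 0.2, -2.0]
finger_gap: 0.432
grasp_force: 30.0
```

apply_moves(
  translation=[
    [3.4, 0.5, 0],
    [3.4, 0.4, 0],
    [2.8, 0.3, 0.8],
    [1.4, 0.1, 1.3],
    [0, 0, 1.2],
    [0, 0, 0.7],
    [0, 0, 0],
    [0, 0, 0],
  ],
  turn=[0, 0, 0, 0, 0, 0, 0, 0],
)

```text
time: 10.47
tool_pos: [0.481, 0.2868, 0.0313]
tool_rot: [-0.0, 0.637, 0.771, -0.0]
contact_force: [0.1, 0.4, -1.1]
finger_gap: 0.433
grasp_force: 30.0
```

apply_moves(
  translation=[
    [0, 0, 0.08],
    [0, 0, 0],
  ],
  turn=[0, 0],
)

```text
time: 10.63
tool_pos: [0.4815, 0.287, 0.0309]
tool_rot: [0.0, 0.637, 0.771, 0.0]
contact_force: [0.6, 0.5, -1.4]
finger_gap: 0.434
grasp_force: 30.0
```

apply_moves(
  translation=[
    [0, 0, 0.07],
    [0, 0, 0],
  ],
  turn=[0, 0],
)

```text
time: 10.8
tool_pos: [0.4814, 0.2874, 0.0301]
tool_rot: [0.0, 0.637, 0.771, 0.0]
contact_force: [0.2, 0.3, -1.6]
finger_gap: 0.435
grasp_force: 30.0
```

apply_moves(
  translation=[
    [0, 0, 0.05],
    [0, 0, 0],
  ],
  turn=[0, 0],
)

```text
time: 10.97
tool_pos: [0.4815, 0.2876, 0.0299]
tool_rot: [0.0, 0.637, 0.771, -0.0]
contact_force: [-0.9, -3.0, 7.8]
finger_gap: 0.432
grasp_force: 30.0
```

apply_moves(
  translation=[
    [0, 0, 0.05],
    [0, 0, 0],
  ],
  turn=[0, 0],
)

```text
time: 11.13
tool_pos: [0.4815, 0.2876, 0.0298]
tool_rot: [0.0, 0.637, 0.771, -0.0]
contact_force: [-4.5, -5.3, 17.7]
finger_gap: 0.431
grasp_force: 30.0
```

apply_moves(
  translation=[
    [0, 0, 0],
    [0, 0, 0],
    [0, 0, 0],
    [0, 0, 0],
    [0, 0, -2.7],
    [0, 0, -2.7],
    [0, 0, -2.7],
    [0, 0, -2.9],
  ],
  turn=[0, 0, 0, 0, 0, 0, 0, 0],
  gripper=0.3,
)

```text
time: 11.8
tool_pos: [0.4808, 0.2875, 0.1397]
tool_rot: [-0.0, 0.637, 0.771, -0.0]
contact_force: [0.5, -0.1, 0.4]
finger_gap: 0.653
grasp_force: 0.0
```

apply_moves(
  translation=[
    [-3.6, -0.34, 0],
    [-3.6, -0.34, 0],
    [-3.6, -0.34, 0],
    [-3.6, -0.34, 0],
    [-3.6, -0.34, 0],
    [-3.6, -0.34, 0],
    [-3.6, -0.34, 0],
    [-3.6, -0.34, 0],
  ],
  turn=[0, 0, 0, 0, 0, 0, 0, 0],
)

```text
time: 12.47
tool_pos: [0.5089, -0.002, 0.139]
tool_rot: [0.0, 0.637, 0.771, 0.0]
contact_force: [1.1, 0.1, -0.3]
finger_gap: 0.649
grasp_force: 0.0
```

apply_moves(
  translation=[
    [-3.6, -0.34, 0],
    [-3.6, -0.34, 0],
    [0, 0, 0],
    [0, 0, 0],
    [0, 0, 0],
  ],
  turn=[0, 0, 0, 0, 0],
)

```text
time: 12.88
tool_pos: [0.5158, -0.0721, 0.1388]
tool_rot: [-0.0, 0.637, 0.771, -0.0]
contact_force: [1.0, -0.7, 0.6]
finger_gap: 0.647
grasp_force: 0.0
```

```bash
python3 - <<'E'
from h import *
to([.5164,-.0717,.036],100.8); snap('wrist','w3.png'); to([.5164,-.0717,.036],100.8)
E
```

```text
t 12.88 pos [515.8 -72.1 138.8] yaw 100.88 shift cm [ 0.02  0.07 10.28] turn 0.08
t 12.93 pos [515.8 -71.6 138.8] yaw 100.94 shift cm [-0.03  0.06 10.28] turn 0.14
```

View pics/w3.png

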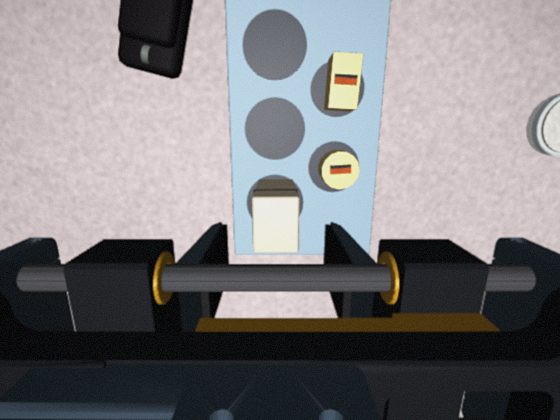

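The slide-box top spans columns 253–299, centred on column 276 and square to the gripper. The round mount at (340,168) is clear of the right finger.

apply_moves(
  translation=[
    [0, 0.06, 2.2],
    [0, 0, 2.2],
    [0, 0, 2.2],
    [0, 0, 2.0],
    [0, 0, 1.1],
    [0, 0, 0.5],
    [0, 0, 0],
  ],
  turn=[0, 0, 0, 0, 0, 0, 0],
)

```text
time: 13.52
tool_pos: [0.5162, -0.0714, 0.0363]
tool_rot: [-0.001, 0.636, 0.771, -0.0]
contact_force: [0.5, -0.2, -0.1]
finger_gap: 0.649
grasp_force: 0.0
```

apply_moves(
  translation=[
    [0, 0, 0],
    [0, 0, 0],
    [0, 0, 0],
    [0, 0, 0],
    [0, 0, 0],
    [0, 0, 0],
    [0, 0, 0],
  ],
  turn=[0, 0, 0, 0, 0, 0, 0],
  gripper=-1,
)

```text
time: 14.1
tool_pos: [0.5171, -0.0722, 0.0377]
tool_rot: [0.0, 0.637, 0.771, 0.0]
contact_force: [-2.0, 1.1, 7.9]
finger_gap: 0.389
grasp_force: 30.0
```

```bash
python3 - <<'E'
from h import *
to([.5164,-.0717,.036],100.8); to([.408,.286,.036],100.8)
E
```

```text
t 14.10 pos [517.1 -72.2  37.7] yaw 100.91 shift cm [ 0.06 -0.06  0.17] turn 0.11
t 14.10 pos [517.1 -72.2  37.7] yaw 100.91 shift cm [37.24 -3.93  0.16] turn 0.11
```

apply_moves(
  translation=[
    [0, 0, -1.0],
    [0, 0, -2.0],
    [1.2, -0.4, -1.0],
    [3.0, -0.5, 0],
    [3.5, -0.5, 0],
    [3.5, -0.5, 0],
    [3.5, -0.5, 0],
    [3.5, -0.5, 0],
  ],
  turn=[0, 0, 0, 0, 0, 0, 0, 0],
)

```text
time: 14.77
tool_pos: [0.4531, 0.1024, 0.0778]
tool_rot: [0.0, 0.637, 0.771, 0.0]
contact_force: [0.8, 0.3, -2.0]
finger_gap: 0.395
grasp_force: 30.0
```

apply_moves(
  translation=[
    [3.5, -0.4, 0],
    [3.5, -0.3, 0],
    [3.5, -0.3, 0],
    [3.5, 0, 0],
    [3.0, 0, 0],
    [1.4, 0, 0.5],
    [0.6, 0, 1.3],
    [0, 0, 1.3],
  ],
  turn=[0, 0, 0, 0, 0, 0, 0, 0],
)

```text
time: 15.43
tool_pos: [0.4082, 0.2876, 0.0467]
tool_rot: [0.0, 0.636, 0.772, 0.001]
contact_force: [1.3, -0.9, -0.9]
finger_gap: 0.4
grasp_force: 30.0
```

apply_moves(
  translation=[
    [0, 0, 0.7],
    [0, 0, 0.1],
    [0, 0, 0],
  ],
  turn=[0, 0, 0],
)

```text
time: 15.68
tool_pos: [0.4078, 0.2855, 0.0381]
tool_rot: [-0.0, 0.637, 0.771, -0.0]
contact_force: [0.0, 0.0, -1.3]
finger_gap: 0.392
grasp_force: 30.0
```

apply_moves(
  translation=[
    [0, 0, 0.08],
    [0, 0, 0],
  ],
  turn=[0, 0],
)

```text
time: 15.85
tool_pos: [0.4083, 0.2857, 0.0377]
tool_rot: [0.0, 0.637, 0.771, 0.0]
contact_force: [-0.6, -0.7, -2.0]
finger_gap: 0.395
grasp_force: 30.0
```

apply_moves(
  translation=[
    [0, 0, 0.1],
    [0, 0, 0],
  ],
  turn=[0, 0],
)

```text
time: 16.02
tool_pos: [0.4081, 0.2857, 0.0364]
tool_rot: [0.0, 0.637, 0.771, 0.0]
contact_force: [0.2, -0.1, -2.3]
finger_gap: 0.395
grasp_force: 30.0
```

apply_moves(
  translation=[
    [0, 0, 0.07],
    [0, 0, 0],
  ],
  turn=[0, 0],
)

```text
time: 16.18
tool_pos: [0.4081, 0.2858, 0.0357]
tool_rot: [0.0, 0.637, 0.771, 0.0]
contact_force: [-0.7, -1.9, 4.5]
finger_gap: 0.395
grasp_force: 30.0
```

apply_moves(
  translation=[
    [0, 0, 0],
    [0, 0, 0],
    [0, 0, 0],
    [0, 0, 0],
    [0, 0, -2.7],
    [0, 0, -2.7],
    [0, 0, -2.7],
    [0, 0, -2.3],
  ],
  turn=[0, 0, 0, 0, 0, 0, 0, 0],
  gripper=0.3,
)

```text
time: 16.85
tool_pos: [0.408, 0.2858, 0.141]
tool_rot: [0.0, 0.637, 0.771, 0.0]
contact_force: [-0.2, 0.2, 0.3]
finger_gap: 0.649
grasp_force: 0.0
```

apply_moves(
  translation=[
    [-3.37, 0.98, 0],
    [-3.37, 0.98, 0],
    [-3.37, 0.98, 0],
    [-3.37, 0.98, 0],
    [-3.37, 0.98, 0],
    [-3.37, 0.98, 0],
    [-3.37, 0.98, 0],
    [-3.37, 0.98, 0],
  ],
  turn=[0, 0, 0, 0, 0, 0, 0, 0],
)

```text
time: 17.52
tool_pos: [0.5364, 0.0341, 0.1395]
tool_rot: [0.0, 0.637, 0.771, 0.0]
contact_force: [0.7, 0.4, 0.1]
finger_gap: 0.651
grasp_force: 0.0
```

apply_moves(
  translation=[
    [-3.37, 0.98, 0],
    [-3.37, 0.98, 0],
    [0, 0, 0],
    [0, 0, 0],
    [0, 0, 0],
  ],
  turn=[0, 0, 0, 0, 0],
)

```text
time: 17.93
tool_pos: [0.5675, -0.0264, 0.1391]
tool_rot: [-0.0, 0.637, 0.771, -0.0]
contact_force: [-0.1, -0.6, 0.4]
finger_gap: 0.649
grasp_force: 0.0
```

```bash
python3 - <<'E'
from h import *
to([.568,-.026,.014],100.8); im,c=snap('wrist','w4.png')
snap('side','s4.png')
i=im.astype(int); m=(i[:,:,0]-i[:,:,2]>25)&(i[:,:,0]>150)
n,l,st,ce=cv2.connectedComponentsWithStats(m.astype(np.uint8))
for k in range(1,n):
    if st[k,4]>200: print(st[k],ce[k],onz(c,[ce[k]],.034)*1000)
a=cv2.imread('pics/s4.png')[170:420,150:390]; b=im[:250,130:430,::-1]
cv2.imwrite('pics/m4.png',np.hstack([cv2.resize(a,(480,500)),cv2.resize(b,(300,500)) if 0 else cv2.resize(b,(300,250)).repeat(1,0) if 0 else cv2.copyMakeBorder(b,0,250,0,0,0)]))
E
```

```text
t 17.93 pos [567.5 -26.4 139.1] yaw 100.89 shift cm [ 0.03  0.07 12.51] turn 0.09
[ 262   96   31   54 1212] [278.0189769  124.57920792] [[556.04322143  48.96736095  34.        ]]
[259 188  37  36 992] [276.90120968 205.97076613] [[569.42025992 -25.7665445   34.        ]]
```

View pics/m4.png

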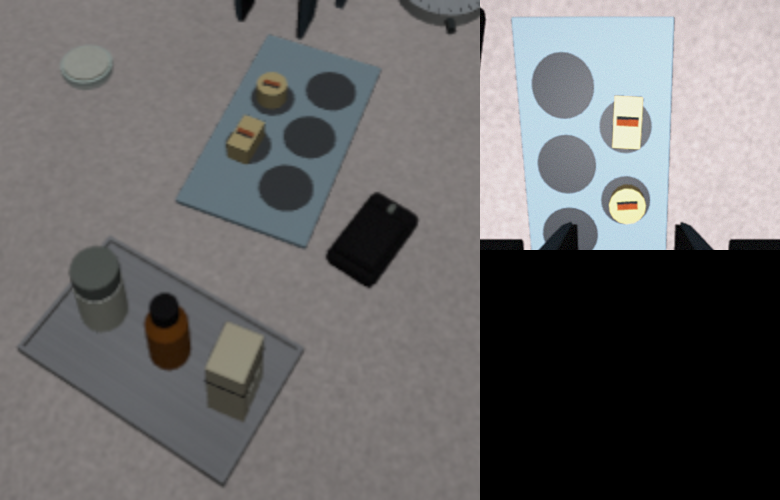

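All three stand upright on the tray, and the round mount is at (277,206) in the wrist view, about (568.7, −25.9) mm. I'll go down to it.

apply_moves(
  translation=[
    [0, 0.1, 2.5],
    [0, 0, 2.5],
    [0, 0, 2.5],
    [0, 0, 2.5],
    [0, 0, 1.5],
    [0, 0, 0.8],
    [0, 0, 0.2],
    [0, 0, 0],
  ],
  turn=[0, 0, 0, 0, 0, 0, 0, 0],
)

```text
time: 18.7
tool_pos: [0.5688, -0.0259, 0.0145]
tool_rot: [-0.0, 0.636, 0.771, -0.0]
contact_force: [-0.1, -1.3, -1.1]
finger_gap: 0.649
grasp_force: 0.0
```

apply_moves(
  translation=[
    [0, 0, 0],
    [0, 0, 0],
    [0, 0, 0],
    [0, 0, 0],
    [0, 0, 0],
    [0, 0, 0],
    [0, 0, 0],
  ],
  turn=[0, 0, 0, 0, 0, 0, 0],
  gripper=-1,
)

```text
time: 19.28
tool_pos: [0.5694, -0.0264, 0.0151]
tool_rot: [0.0, 0.637, 0.771, 0.0]
contact_force: [-1.1, 1.2, 7.9]
finger_gap: 0.388
grasp_force: 30.0
```

```bash
python3 - <<'E'
from h import *
to([.5687,-.0259,.014],100.8); to([.4807,-.3081,.10],100.8)
E
```

```text
t 19.28 pos [569.4 -26.4  15.1] yaw 100.91 shift cm [ 0.06 -0.06  0.11] turn 0.11
t 19.28 pos [569.4 -26.4  15.1] yaw 100.91 shift cm [-25.98 -14.03  -8.49] turn 0.11
```

apply_moves(
  translation=[
    [0, 0, -2.0],
    [0, 0, -3.0],
    [-1.5, -0.8, -2.0],
    [-2.8, -1.5, -1.5],
    [-3.1, -1.7, 0],
    [-3.1, -1.7, 0],
    [-3.1, -1.7, 0],
    [-3.1, -1.7, 0],
  ],
  turn=[0, 0, 0, 0, 0, 0, 0, 0],
)

```text
time: 19.95
tool_pos: [0.5105, -0.2091, 0.0999]
tool_rot: [0.0, 0.637, 0.771, 0.0]
contact_force: [0.4, 0.4, -1.1]
finger_gap: 0.385
grasp_force: 30.0
```

apply_moves(
  translation=[
    [-3.1, -1.7, 0],
    [-3.1, -1.6, 0],
    [-2.2, -1.2, 0],
    [-0.9, -0.4, 0],
    [0, 0, 1.0],
    [0, 0, 0],
    [0, 0, 0],
  ],
  turn=[0, 0, 0, 0, 0, 0, 0],
)

```text
time: 20.53
tool_pos: [0.4804, -0.3068, 0.0886]
tool_rot: [-0.001, 0.636, 0.771, -0.0]
contact_force: [0.2, -0.2, -0.6]
finger_gap: 0.386
grasp_force: 30.0
```

```bash
python3 - <<'E'
from h import *
to([.4807,-.3081,.036],100.8); snap('wrist','w5.png')
E
```

```text
t 20.53 pos [ 480.4 -306.8   88.6] yaw 100.95 shift cm [-0.14  0.01  5.26] turn 0.15
```

View pics/w5.png

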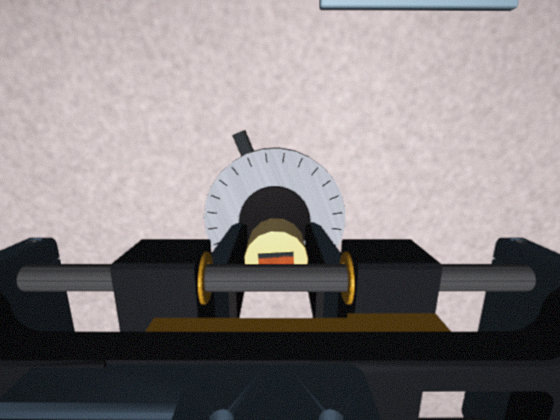

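The held mount at (276,245) is centred left to right over the stage, whose rim spans columns 204–344 with its top at row 149.

```bash
python3 - <<'E'
from h import *
c=bot.calibration('wrist'); x=np.array([np.cos(np.radians(100.9)),np.sin(np.radians(100.9))])
P=onz(c,[(204,212),(344,212),(274,149)],.022)*1000; print(P[:,:2],P[:2,:2].mean(0),P[2,:2]-60*x)
P=onz(c,[(275,186)],.026)*1000; print(P[0,:2]-30*x)
im=cv2.imread('pics/w5.png').astype(int); g=(im.min(2)>165)&(abs(im[:,:,0]-im[:,:,2])<40)
# outer rim: edge points along rays from (274,212) upward, first change to pinkish table (R>B)
d=im[:,:,0]-im[:,:,2]; pts=[]
for a in np.radians(np.arange(185,356,5)):
    if 235<np.degrees(a)<262: continue
    v=[d[int(212+r*np.sin(a)),int(274+r*np.cos(a))] for r in range(50,85)]
    s=np.convolve(v,np.r_[np.ones(4),-np.ones(4)],'valid'); r=50+3.5+np.argmin(s) if abs(s.min())>abs(s.max()) else 50+3.5+np.argmax(s)
    pts.append((274+r*np.cos(a),212+r*np.sin(a)))
Q=onz(c,pts,.022)[:,:2]*1000
from scipy.optimize import least_squares
f=least_squares(lambda p:np.hypot(*(Q-p[:2]).T)-60,[480,-308],loss='soft_l1'); print(f.x,np.round(f.fun,1))
E
```

```text
[[ 421.64387559 -313.27731677]
 [ 536.97308312 -290.94870907]
 [ 469.53184102 -251.10392627]] [ 479.30847936 -302.11301292] [ 480.8775676  -310.02144903]
[ 481.50051333 -308.96079706]
[ 481.27072376 -309.75432734] [-0.3  0.1 -0.3  0.2 -0.2 -0.5 -0.1 -0.4 -0.   0.3 -0.1  0.2  1.   0.1
  0.   0.7  0.4 -0.6 -0.1 -0.5 -0.1  0.2 -0.2  0.1 -0.4 -0.1  0.2 -0.3
  0.1 -0.4]
```

apply_moves(
  translation=[
    [-0.24, 0.02, 1.5],
    [0, 0, 1.8],
    [0, 0, 1.2],
    [0, 0, 0.5],
    [0, 0, 0.2],
    [0, 0, 0],
    [0, 0, 0],
  ],
  turn=[0, 0, 0, 0, 0, 0, 0],
)

```text
time: 21.17
tool_pos: [0.4818, -0.3105, 0.038]
tool_rot: [0.0, 0.637, 0.771, 0.0]
contact_force: [-0.9, 0.3, -0.5]
finger_gap: 0.382
grasp_force: 30.0
```

apply_moves(
  translation=[
    [0, 0, 0.1],
    [0, 0, 0],
  ],
  turn=[0, 0],
)

```text
time: 21.33
tool_pos: [0.4816, -0.3107, 0.0369]
tool_rot: [0.0, 0.637, 0.771, 0.0]
contact_force: [0.5, 0.4, 0.2]
finger_gap: 0.386
grasp_force: 30.0
```

apply_moves(
  translation=[
    [0, 0, 0.07],
    [0, 0, 0],
  ],
  turn=[0, 0],
)

```text
time: 21.5
tool_pos: [0.4814, -0.3106, 0.036]
tool_rot: [0.0, 0.637, 0.771, 0.0]
contact_force: [0.1, -0.4, 0.2]
finger_gap: 0.386
grasp_force: 30.0
```

apply_moves(
  translation=[
    [0.1, 0, 0.1],
    [0, 0, 0],
  ],
  turn=[0, 0],
)

```text
time: 21.67
tool_pos: [0.481, -0.3094, 0.0346]
tool_rot: [-0.0, 0.637, 0.771, 0.0]
contact_force: [0.7, -0.5, -0.5]
finger_gap: 0.383
grasp_force: 30.0
```

apply_moves(
  translation=[
    [0, 0, 0.1],
    [0, 0, 0],
  ],
  turn=[0, 0],
)

```text
time: 21.83
tool_pos: [0.481, -0.3095, 0.0336]
tool_rot: [-0.0, 0.637, 0.771, -0.0]
contact_force: [-0.2, 0.2, -0.8]
finger_gap: 0.386
grasp_force: 30.0
```

apply_moves(
  translation=[
    [0, 0, 0.06],
    [0, 0, 0],
  ],
  turn=[0, 0],
)

```text
time: 22.0
tool_pos: [0.4812, -0.3095, 0.0332]
tool_rot: [-0.0, 0.637, 0.771, -0.0]
contact_force: [-0.1, -0.6, 1.0]
finger_gap: 0.389
grasp_force: 30.0
```

apply_moves(
  translation=[
    [0, 0, 0],
    [0, 0, 0],
    [0, 0, 0],
    [0, 0, 0],
    [0, 0, -2.7],
    [0, 0, -2.8],
    [0, 0, -2.8],
    [0, 0, -2.7],
  ],
  turn=[0, 0, 0, 0, 0, 0, 0, 0],
  gripper=0.3,
)

```text
time: 22.67
tool_pos: [0.481, -0.3095, 0.1444]
tool_rot: [-0.0, 0.637, 0.771, 0.0]
contact_force: [0.7, 1.0, 1.1]
finger_gap: 0.652
grasp_force: 0.0
```

apply_moves(
  translation=[
    [3.52, 0.24, 0],
    [3.52, 0.24, 0],
    [3.52, 0.24, 0],
    [3.52, 0.24, 0],
    [3.52, 0.24, 0],
    [3.52, 0.24, 0],
    [3.52, 0.24, 0],
    [3.52, 0.24, 0],
  ],
  turn=[0, 0, 0, 0, 0, 0, 0, 0],
)

```text
time: 23.33
tool_pos: [0.4462, -0.0279, 0.1433]
tool_rot: [0.0, 0.637, 0.771, 0.0]
contact_force: [0.5, -0.2, -0.7]
finger_gap: 0.652
grasp_force: 0.0
```

apply_moves(
  translation=[
    [3.52, 0.24, 0],
    [3.52, 0.24, 0],
    [3.52, 0.24, 0],
    [3.52, 0.24, 0],
    [3.52, 0.24, 0],
    [3.52, 0.24, 0],
    [3.52, 0.24, 0],
    [3.52, 0.24, 0],
  ],
  turn=[0, 0, 0, 0, 0, 0, 0, 0],
)

```text
time: 24.0
tool_pos: [0.4116, 0.2526, 0.1433]
tool_rot: [0.0, 0.637, 0.771, 0.0]
contact_force: [-0.3, -0.6, -0.6]
finger_gap: 0.646
grasp_force: 0.0
```

apply_moves(
  translation=[
    [3.52, 0.24, 0],
    [0, 0, 0],
    [0, 0, 0],
    [0, 0, 0],
  ],
  turn=[0, 0, 0, 0],
)

```text
time: 24.33
tool_pos: [0.4076, 0.2855, 0.1429]
tool_rot: [-0.0, 0.636, 0.771, -0.0]
contact_force: [-0.2, -0.3, 0.0]
finger_gap: 0.651
grasp_force: 0.0
```

```bash
python3 - <<'E'
from h import *
to([.4081,.2858,.0357],100.9); im,c=snap('top','t6.png'); w,_=snap('wrist','w6.png'); to([.4081,.2858,.0357],100.9)
i=im.astype(int); m=np.zeros(i.shape[:2],np.uint8); cv2.circle(m,(436,259),20,1,-1)
q=biggest((i[:,:,0]-i[:,:,2]>10)&(m>0)); print(rect(onz(c,q,.052))[:2])
cv2.imwrite('pics/m6.png',np.hstack([cv2.resize(im[210:310,386:486],(400,400),interpolation=cv2.INTER_CUBIC),cv2.resize(w[:300,100:460],(400,333)) if 0 else cv2.copyMakeBorder(w[:300,100:460],0,100,0,0,0)])[:,:,::-1])
E
```

```text
t 24.33 pos [407.6 285.5 142.9] yaw 100.95 shift cm [ 0.03  0.06 10.72] turn 0.05
t 24.43 pos [407.9 284.8 143. ] yaw 100.86 shift cm [ 0.09  0.04 10.73] turn -0.04
(array([ 481.2, -306.1]), array([35.8, 41.7]))
```

View pics/m6.png

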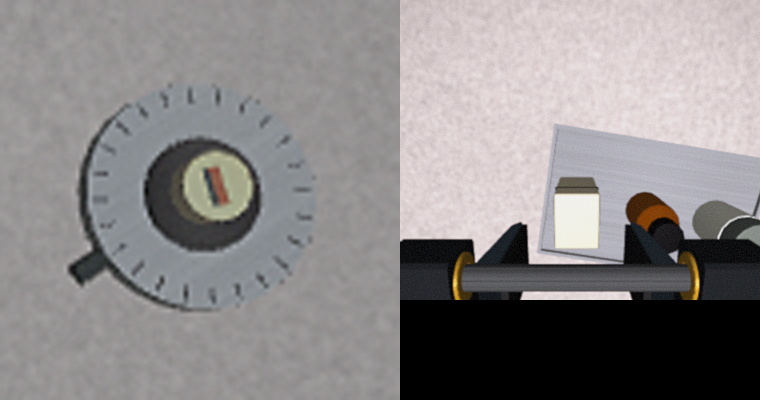

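The mount stands inside the black disc: its top at (217,185) against the disc centre at (202,194) is what parallax predicts. The box is back between the fingers at wrist columns 255–299.

apply_moves(
  translation=[
    [0.04, 0.05, 2.3],
    [0, 0, 2.3],
    [0, 0, 2.3],
    [0, 0, 2.1],
    [0, 0, 1.1],
    [0, 0, 0.5],
    [0, 0, 0],
  ],
  turn=[0, 0, 0, 0, 0, 0, 0],
)

```text
time: 25.02
tool_pos: [0.4082, 0.2855, 0.0366]
tool_rot: [-0.0, 0.637, 0.771, -0.001]
contact_force: [-1.0, 0.5, 0.6]
finger_gap: 0.65
grasp_force: 0.0
```

apply_moves(
  translation=[
    [0, 0, 0],
    [0, 0, 0],
    [0, 0, 0],
    [0, 0, 0],
    [0, 0, 0],
    [0, 0, 0],
    [0, 0, 0],
  ],
  turn=[0, 0, 0, 0, 0, 0, 0],
  gripper=-1,
)

```text
time: 25.6
tool_pos: [0.4088, 0.2866, 0.0379]
tool_rot: [0.0, 0.637, 0.771, 0.0]
contact_force: [-0.3, -1.6, 8.5]
finger_gap: 0.393
grasp_force: 30.0
```

```bash
python3 - <<'E'
from h import *
to([.4081,.2858,.0357],100.9); to([.5167,-.0720,.0377],100.85)
E
```

```text
t 25.60 pos [408.8 286.6  37.9] yaw 100.93 shift cm [-0.06 -0.08  0.22] turn 0.03
t 25.60 pos [408.8 286.6  37.9] yaw 100.93 shift cm [-3.725e+01  3.800e+00  1.000e-02] turn 0.08
```

apply_moves(
  translation=[
    [0, 0, -1.5],
    [0, 0, -2.5],
    [-1.2, 0, -0.5],
    [-3.0, 0, 0],
    [-3.5, 0.2, 0],
    [-3.5, 0.4, 0],
    [-3.5, 0.5, 0],
    [-3.5, 0.5, 0],
  ],
  turn=[0, 0, 0, 0, 0, 0, 0, 0],
)

```text
time: 26.27
tool_pos: [0.4584, 0.1085, 0.082]
tool_rot: [0.0, 0.636, 0.771, 0.0]
contact_force: [0.2, -0.3, -1.3]
finger_gap: 0.397
grasp_force: 30.0
```

apply_moves(
  translation=[
    [-3.5, 0.5, 0],
    [-3.5, 0.5, 0],
    [-3.5, 0.5, 0],
    [-3.5, 0.5, 0],
    [-3.0, 0.2, 0],
    [-1.5, 0, 0.4],
    [-0.5, 0, 1.3],
    [0, 0, 1.3],
  ],
  turn=[0, 0, 0, 0, 0, 0, 0, 0],
)

```text
time: 26.93
tool_pos: [0.5165, -0.0739, 0.052]
tool_rot: [0.001, 0.637, 0.771, 0.0]
contact_force: [-0.6, -1.1, -1.7]
finger_gap: 0.392
grasp_force: 30.0
```

apply_moves(
  translation=[
    [0, 0, 0.7],
    [0, 0, 0],
    [0, 0, 0],
  ],
  turn=[0, 0, 0],
)

```text
time: 27.18
tool_pos: [0.5156, -0.0718, 0.0449]
tool_rot: [-0.0, 0.637, 0.771, -0.0]
contact_force: [-0.1, 0.2, -0.9]
finger_gap: 0.39
grasp_force: 30.0
```

```bash
python3 - <<'E'
from h import *
to([.5167,-.0720,.0377],100.85); print(bot.observe()['contact_force'])
E
```

```text
t 27.18 pos [515.6 -71.8  44.9] yaw 100.93 shift cm [-0.04  0.1   0.72] turn 0.08
[-0.12127211  0.15264868 -0.91859125]
```

apply_moves(
  translation=[
    [0, 0.08, 0.3],
    [0, 0, 0.1],
    [0, 0, 0],
    [0, 0, 0],
  ],
  turn=[0, 0, 0, 0],
)

```text
time: 27.52
tool_pos: [0.517, -0.0715, 0.0414]
tool_rot: [0.0, 0.637, 0.771, 0.0]
contact_force: [-0.1, -0.6, -1.2]
finger_gap: 0.393
grasp_force: 30.0
```

apply_moves(
  translation=[
    [0, 0, 0.1],
    [0, 0, 0],
  ],
  turn=[0, 0],
)

```text
time: 27.68
tool_pos: [0.5169, -0.0716, 0.0402]
tool_rot: [0.0, 0.637, 0.771, 0.0]
contact_force: [0.5, 0.4, -1.3]
finger_gap: 0.395
grasp_force: 30.0
```

apply_moves(
  translation=[
    [0, 0, 0.07],
    [0, 0, 0],
  ],
  turn=[0, 0],
)

```text
time: 27.85
tool_pos: [0.5169, -0.0717, 0.0399]
tool_rot: [-0.0, 0.637, 0.771, -0.0]
contact_force: [-3.8, 0.4, 11.6]
finger_gap: 0.394
grasp_force: 30.0
```

apply_moves(
  translation=[
    [0, 0, 0],
    [0, 0, 0],
    [0, 0, 0],
    [0, 0, 0],
    [0, 0, -2.6],
    [0, 0, -2.6],
    [0, 0, -2.6],
    [0, 0, -2.6],
  ],
  turn=[0, 0, 0, 0, 0, 0, 0, 0],
  gripper=0.3,
)

```text
time: 28.52
tool_pos: [0.5166, -0.0716, 0.1445]
tool_rot: [-0.0, 0.637, 0.771, -0.0]
contact_force: [-0.4, 0.9, -0.2]
finger_gap: 0.652
grasp_force: 0.0
```

apply_moves(
  translation=[
    [3.6, 0.33, 0],
    [3.6, 0.33, 0],
    [3.6, 0.33, 0],
    [3.6, 0.33, 0],
    [3.6, 0.33, 0],
    [3.6, 0.33, 0],
    [3.6, 0.33, 0],
    [3.6, 0.33, 0],
  ],
  turn=[0, 0, 0, 0, 0, 0, 0, 0],
)

```text
time: 29.18
tool_pos: [0.4877, 0.2179, 0.1435]
tool_rot: [0.0, 0.637, 0.771, 0.0]
contact_force: [0.3, -0.3, 0.5]
finger_gap: 0.652
grasp_force: 0.0
```

apply_moves(
  translation=[
    [3.6, 0.33, 0],
    [3.6, 0.33, 0],
    [0, 0, 0],
    [0, 0, 0],
    [0, 0, 0],
  ],
  turn=[0, 0, 0, 0, 0],
)

```text
time: 29.6
tool_pos: [0.4808, 0.2878, 0.1432]
tool_rot: [-0.0, 0.636, 0.771, -0.0]
contact_force: [0.1, 0.9, 0.7]
finger_gap: 0.647
grasp_force: 0.0
```

```bash
cat >> h.py <<'E'
def meas(im,c,name,uv,z,fn,rad):
    k=np.zeros(im.shape[:2],np.uint8); cv2.circle(k,uv,rad,1,-1)
    P=onz(c,biggest(fn(im.astype(int))&(k>0)),z)*1000; mm=cv2.moments(P[:,:2].astype(np.float32).reshape(-1,1,2))
    print(name,'centroid %.1f %.1f'%(mm['m10']/mm['m00'],mm['m01']/mm['m00']),rect(P/1000)[:3])
def items(im,c,which):
    a=dict(cap=((290,242),.098,lambda a:(a.max(2)<75)&(a[:,:,0]-a[:,:,2]<15),13),box=((326,236),.094,lambda a:(a.min(2)>135)&(a[:,:,2]-a[:,:,0]<5),24),
     can=((254,251),.092,lambda a:(abs(a-[111,117,114]).max(2)<22),22))
    for n in which: meas(im,c,n,*a[n])
E
python3 - <<'E'
from h import *
to([.4815,.2876,.0299],100.9); im,c=snap('top','t7.png'); to([.4815,.2876,.0299],100.9)
items(im,c,['box'])
E
```

```text
t 29.60 pos [480.8 287.8 143.2] yaw 100.95 shift cm [-0.03  0.07 11.33] turn 0.05
t 29.65 pos [481.  287.3 143.2] yaw 100.90 shift cm [ 0.02  0.06 11.33] turn -0.00
box centroid 518.6 -72.0 (array([518.3, -71.6]), array([34.8, 44.5]), 10.96)
```

apply_moves(
  translation=[
    [0, 0.05, 2.4],
    [0, 0, 2.4],
    [0, 0, 2.4],
    [0, 0, 2.3],
    [0, 0, 1.2],
    [0, 0, 0.5],
    [0, 0, 0],
  ],
  turn=[0, 0, 0, 0, 0, 0, 0],
)

```text
time: 30.23
tool_pos: [0.4814, 0.2873, 0.0309]
tool_rot: [-0.0, 0.637, 0.771, -0.001]
contact_force: [-0.6, -0.1, 0.7]
finger_gap: 0.649
grasp_force: 0.0
```

apply_moves(
  translation=[
    [0, 0, 0],
    [0, 0, 0],
    [0, 0, 0],
    [0, 0, 0],
    [0, 0, 0],
    [0, 0, 0],
    [0, 0, 0],
  ],
  turn=[0, 0, 0, 0, 0, 0, 0],
  gripper=-1,
)

```text
time: 30.82
tool_pos: [0.4822, 0.2885, 0.0325]
tool_rot: [0.0, 0.637, 0.771, 0.001]
contact_force: [-1.5, -1.6, 9.2]
finger_gap: 0.435
grasp_force: 30.0
```

```bash
python3 - <<'E'
from h import *
to([.4815,.2876,.0299],100.9); to([.5009,.0005,.0319],100.85)
a=cv2.imread('pics/top0.png',0)[215:262,305:350].astype(np.float32); b=cv2.imread('pics/t7.png',0)[215:262,305:350].astype(np.float32)
print(cv2.phaseCorrelate(a,b,cv2.createHanningWindow(a.shape[::-1],cv2.CV_32F)))
E
```

```text
t 30.82 pos [482.2 288.5  32.5] yaw 100.92 shift cm [-0.08 -0.09  0.26] turn 0.02
t 30.82 pos [482.2 288.5  32.5] yaw 100.92 shift cm [-28.63  -3.62   0.04] turn 0.07
((0.40903982780807624, -0.44818354990248466), 1.0160707906440452)
```

apply_moves(
  translation=[
    [0, 0, -1.5],
    [0, 0, -2.5],
    [-1.2, -0.2, -0.5],
    [-2.8, -0.3, 0],
    [-3.4, -0.4, 0],
    [-3.4, -0.4, 0],
    [-3.4, -0.5, 0],
    [-3.4, -0.5, 0],
  ],
  turn=[0, 0, 0, 0, 0, 0, 0, 0],
)

```text
time: 31.48
tool_pos: [0.4919, 0.1091, 0.0764]
tool_rot: [0.0, 0.636, 0.771, 0.0]
contact_force: [1.0, -0.9, -2.1]
finger_gap: 0.433
grasp_force: 30.0
```

apply_moves(
  translation=[
    [-3.4, -0.5, 0],
    [-3.4, -0.4, 0],
    [-2.8, -0.3, 0],
    [-1.4, -0.1, 1.0],
    [0, 0, 1.5],
    [0, 0, 1.2],
    [0, 0, 0],
    [0, 0, 0],
  ],
  turn=[0, 0, 0, 0, 0, 0, 0, 0],
)

```text
time: 32.15
tool_pos: [0.4996, 0.0007, 0.0389]
tool_rot: [-0.001, 0.636, 0.771, -0.001]
contact_force: [0.1, -0.4, -1.5]
finger_gap: 0.433
grasp_force: 30.0
```

```bash
python3 - <<'E'
from h import *
to([.5009,.0005,.0319],100.85); print(bot.observe()['contact_force'])
E
```

```text
t 32.15 pos [499.6   0.7  38.9] yaw 100.94 shift cm [-0.04  0.12  0.7 ] turn 0.09
[ 0.10219819 -0.38513264 -1.52633443]
```

apply_moves(
  translation=[
    [0, 0.08, 0.3],
    [0, 0, 0.1],
    [0, 0, 0],
    [0, 0, 0],
  ],
  turn=[0, 0, 0, 0],
)

```text
time: 32.48
tool_pos: [0.5014, 0.0009, 0.0357]
tool_rot: [0.0, 0.636, 0.771, 0.0]
contact_force: [-0.1, 0.5, -1.6]
finger_gap: 0.429
grasp_force: 30.0
```

apply_moves(
  translation=[
    [0, 0, 0.07],
    [0, 0, 0],
  ],
  turn=[0, 0],
)

```text
time: 32.65
tool_pos: [0.5013, 0.0008, 0.0349]
tool_rot: [0.0, 0.637, 0.771, 0.0]
contact_force: [0.3, 0.3, -0.4]
finger_gap: 0.432
grasp_force: 30.0
```

apply_moves(
  translation=[
    [0, 0, 0.07],
    [0, 0, 0],
  ],
  turn=[0, 0],
)

```text
time: 32.82
tool_pos: [0.5013, 0.0007, 0.0345]
tool_rot: [-0.0, 0.637, 0.771, -0.0]
contact_force: [-2.8, -0.1, 9.0]
finger_gap: 0.434
grasp_force: 30.0
```

apply_moves(
  translation=[
    [0, 0, 0],
    [0, 0, 0],
    [0, 0, 0],
    [0, 0, 0],
    [0, 0, -2.7],
    [0, 0, -2.7],
    [0, 0, -2.7],
    [0, 0, -2.7],
  ],
  turn=[0, 0, 0, 0, 0, 0, 0, 0],
  gripper=0.3,
)

```text
time: 33.48
tool_pos: [0.5009, 0.0007, 0.1431]
tool_rot: [-0.0, 0.637, 0.771, -0.0]
contact_force: [0.5, -0.2, 0.3]
finger_gap: 0.651
grasp_force: 0.0
```

apply_moves(
  translation=[
    [3.42, 1.39, 0],
    [3.42, 1.39, 0],
    [3.42, 1.39, 0],
    [3.42, 1.39, 0],
    [3.42, 1.39, 0],
    [3.42, 1.39, 0],
    [3.42, 1.39, 0],
    [3.42, 1.39, 0],
  ],
  turn=[0, 0, 0, 0, 0, 0, 0, 0],
)

```text
time: 34.15
tool_pos: [0.5585, 0.2923, 0.1419]
tool_rot: [-0.0, 0.637, 0.771, -0.0]
contact_force: [0.4, -0.2, 1.1]
finger_gap: 0.649
grasp_force: 0.0
```

apply_moves(
  translation=[
    [0, 0, 0],
    [0, 0, 0],
    [0, 0, 0],
  ],
  turn=[0, 0, 0],
)

```text
time: 34.4
tool_pos: [0.5581, 0.29, 0.1416]
tool_rot: [-0.0, 0.636, 0.771, -0.0]
contact_force: [-0.2, 0.6, -1.3]
finger_gap: 0.65
grasp_force: 0.0
```

```bash
python3 - <<'E'
from h import *
to([.5591,.2901,.036],100.9); im,c=snap('top','t8.png'); to([.5591,.2901,.036],100.9)
items(im,c,['box','cap'])
E
```

```text
t 34.40 pos [558.1 290.  141.6] yaw 100.94 shift cm [-1.000e-02  1.100e-01  1.056e+01] turn 0.04
t 34.45 pos [558.1 289.5 141.7] yaw 100.89 shift cm [ 0.04  0.12 10.57] turn -0.01
box centroid 518.7 -72.0 (array([518.3, -71.6]), array([34.8, 44.5]), 10.96)
cap centroid 501.6 0.5 (array([500.9,   0.6]), array([26.1, 23.9]), 0.54)
```

apply_moves(
  translation=[
    [0, 0.08, 2.3],
    [0, 0, 2.3],
    [0, 0, 2.3],
    [0, 0, 2.0],
    [0, 0, 1.1],
    [0, 0, 0.5],
    [0, 0, 0],
  ],
  turn=[0, 0, 0, 0, 0, 0, 0],
)

```text
time: 35.03
tool_pos: [0.559, 0.2897, 0.0365]
tool_rot: [-0.0, 0.637, 0.771, -0.001]
contact_force: [0.3, 0.1, -0.4]
finger_gap: 0.651
grasp_force: 0.0
```

apply_moves(
  translation=[
    [0, 0, 0],
    [0, 0, 0],
    [0, 0, 0],
    [0, 0, 0],
    [0, 0, 0],
    [0, 0, 0],
    [0, 0, 0],
  ],
  turn=[0, 0, 0, 0, 0, 0, 0],
  gripper=-1,
)

```text
time: 35.62
tool_pos: [0.56, 0.2908, 0.0382]
tool_rot: [0.0, 0.637, 0.771, 0.001]
contact_force: [-0.5, -2.4, 8.1]
finger_gap: 0.496
grasp_force: 30.0
```

```bash
python3 - <<'E'
from h import *
to([.5591,.2901,.036],100.9); to([.4844,.0730,.038],100.85)
E
```

```text
t 35.62 pos [560.  290.8  38.2] yaw 100.92 shift cm [-0.05 -0.1   0.22] turn 0.02
t 35.62 pos [560.  290.8  38.2] yaw 100.92 shift cm [-19.95 -11.55   0.  ] turn 0.07
```

apply_moves(
  translation=[
    [0, 0, -1.5],
    [0, 0, -2.5],
    [-1.0, -0.6, -0.5],
    [-2.9, -1.7, 0],
    [-3.2, -1.8, 0],
    [-3.2, -1.8, 0],
    [-3.2, -1.8, 0],
    [-3.2, -1.9, 0],
  ],
  turn=[0, 0, 0, 0, 0, 0, 0, 0],
)

```text
time: 36.28
tool_pos: [0.4956, 0.1067, 0.0824]
tool_rot: [0.0, 0.636, 0.771, 0.0]
contact_force: [0.1, -0.4, -1.9]
finger_gap: 0.499
grasp_force: 30.0
```

apply_moves(
  translation=[
    [-2.3, -1.4, 0],
    [-0.9, -0.5, 0.4],
    [0, 0, 1.3],
    [0, 0, 1.3],
    [0, 0, 0.7],
    [0, 0, 0],
    [0, 0, 0],
  ],
  turn=[0, 0, 0, 0, 0, 0, 0],
)

```text
time: 36.87
tool_pos: [0.4839, 0.0735, 0.045]
tool_rot: [-0.0, 0.637, 0.771, -0.0]
contact_force: [0.5, 0.1, -0.9]
finger_gap: 0.497
grasp_force: 30.0
```

```bash
python3 - <<'E'
from h import *
to([.4844,.0730,.038],100.85); print(bot.observe()['contact_force'])
E
```

```text
t 36.87 pos [483.9  73.5  45. ] yaw 100.93 shift cm [-0.05  0.04  0.7 ] turn 0.08
[ 0.4905619   0.10348099 -0.8589109 ]
```

apply_moves(
  translation=[
    [-0.03, 0.03, 0.3],
    [0, 0, 0.1],
    [0, 0, 0],
    [0, 0, 0],
  ],
  turn=[0, 0, 0, 0],
)

```text
time: 37.2
tool_pos: [0.4846, 0.0732, 0.0413]
tool_rot: [0.0, 0.637, 0.771, 0.0]
contact_force: [0.1, 0.2, -1.6]
finger_gap: 0.497
grasp_force: 30.0
```

apply_moves(
  translation=[
    [0, 0, 0.07],
    [0, 0, 0],
  ],
  turn=[0, 0],
)

```text
time: 37.37
tool_pos: [0.4845, 0.0731, 0.0404]
tool_rot: [0.0, 0.637, 0.771, 0.0]
contact_force: [-1.1, -0.6, -1.6]
finger_gap: 0.499
grasp_force: 30.0
```

apply_moves(
  translation=[
    [0, 0, 0.07],
    [0, 0, 0],
  ],
  turn=[0, 0],
)

```text
time: 37.53
tool_pos: [0.4846, 0.0731, 0.0402]
tool_rot: [-0.0, 0.637, 0.771, -0.0]
contact_force: [-5.7, -1.4, 13.1]
finger_gap: 0.501
grasp_force: 30.0
```

Release, rise, and move away to the left for a clear final look.

apply_moves(
  translation=[
    [0, 0, 0],
    [0, 0, 0],
    [0, 0, 0],
    [0, 0, 0],
    [0, 0, -2.7],
    [0, 0, -2.7],
    [0, 0, -2.7],
    [0, 0, -2.7],
  ],
  turn=[0, 0, 0, 0, 0, 0, 0, 0],
  gripper=0.3,
)

```text
time: 38.2
tool_pos: [0.4841, 0.0731, 0.1487]
tool_rot: [-0.0, 0.637, 0.771, -0.0]
contact_force: [0.3, -0.9, 1.0]
finger_gap: 0.651
grasp_force: 0.0
```

apply_moves(
  translation=[
    [3.4, 0.6, -0.5],
    [3.4, 0.6, -0.5],
    [3.4, 0.6, -0.5],
    [3.4, 0.6, -0.5],
    [3.4, 0.6, 0],
    [3.4, 0.6, 0],
    [3.4, 0.6, 0],
    [0, 0, 0],
  ],
  turn=[0, 0, 0, 0, 0, 0, 0, 0],
)

```text
time: 38.87
tool_pos: [0.4807, 0.3194, 0.1679]
tool_rot: [0.0, 0.636, 0.772, 0.001]
contact_force: [-0.0, -0.4, -0.3]
finger_gap: 0.651
grasp_force: 0.0
```

```bash
python3 - <<'E'
from h import *
im,c=snap('top','t9.png'); items(im,c,['box','cap','can']); snap('side','s9.png')
a0=cv2.imread('pics/top0.png',0).astype(np.float32); b0=cv2.imread('pics/t9.png',0).astype(np.float32)
for n,(u,v) in dict(can=(254,251),bot=(290,243),box=(326,238)).items():
    a,b=[x[v-20:v+20,u-20:u+20].copy() for x in (a0,b0)]; print(n,cv2.phaseCorrelate(a,b,cv2.createHanningWindow((40,40),cv2.CV_32F)))
cv2.imwrite('pics/m9.png',np.hstack([cv2.resize(im[185:295,215:475],(520,220),interpolation=cv2.INTER_CUBIC)[:,:,::-1],cv2.imread('pics/s9.png')[130:350,200:420]]))
E
```

```text
box centroid 518.5 -71.9 (array([518.3, -71.6]), array([34.7, 44.5]), 10.97)
cap centroid 501.6 0.4 (array([501.9,   0.6]), array([25.6, 24.4]), 33.95)
can centroid 485.8 73.4 (array([486.7,  73.6]), array([43.3, 43. ]), 7.77)
can ((-0.235243831836339, 0.01402447023361475), 1.0435471349954606)
bot ((0.009219429466728712, -0.16793398518768043), 1.0080748470127583)
box ((0.01816266359734442, -0.3165552465628316), 0.9788007581233978)
```

View pics/m9.png

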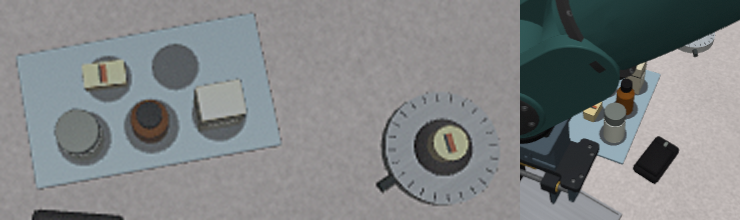

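The final view shows all three back upright on their places: canister (78,135), bottle (150,120), slide box (222,102). The two bottles and cases are within about 1 mm of their starts and the box within 2 mm. The round mount stands on the black disc at (450,143), and the oblong mount and mouse are untouched.

```bash
python3 -c "
from plant import bot
print(bot.job_done())"
```

```text
the job is handed in; nothing more can be done
None
```

The job is done and handed in: the round mount stands in the middle of the stage's black disc, and the bottle, canister and slide box are back upright on the board. By the camera, the bottle and canister are within about 1 mm of their starting spots and the slide box within about 2 mm.

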